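# Put the paint bottles back in their row on the craft-room shelf

### The arm

A 7-joint arm with a two-finger parallel gripper is mounted at the origin on the work surface. World frame = base frame: x ahead of the robot, y to its left, z up, the work surface at z = 0. Lengths are in m, angles in rad, forces in N, time in s.
With the tool pointing down it reaches from about 0.4 to 0.875 m from the base axis. Payload 19.3 kg.
Tool frame: the origin (TCP) lies at the very end of the fingers, on their centre line; the grasp point (between the pads) lies 19 mm behind it; z points along the fingers, y is the direction in which the jaws open and shut (so a half turn about z gives the same grasp; the last joint's range is limited). The gripper opens to 85 mm and grips with 20 to 120 N. Pads are 22 mm wide; open, the fingers measure 114 mm over their backs; the gripper's body (76 mm by 85 mm) begins 54 mm behind the grasp point. The pads swing forward as they close: fully open they stand 13 mm farther back than shut.
Start: joints at [-1.183, 0.521, -0.036, 1.599, 0.021, 1.021, -0.113], TCP at [0.276, 0.561, 0.231] pointing down, gripper open.
Joint ranges: [-2.91, 2.91], [-0.3, 2.13], [-1.5, 1.42], [0.17, 2.43], [-1.26, 4.41], [0.16, 1.93], [-2.52, 2.52]. Speed limits (rad/s): [1.89, 1.89, 2.39, 2.39, 3.01, 3.01, 3.01].

### API

Orientations are given as [roll, pitch, yaw] about the fixed x, y, z axes, in that order (R = Rz(yaw) Ry(pitch) Rx(roll)).
In Python, from workcell import bot, grab_frame, calibration, workorder gives the robot as it stands.
- The arm moves only by the tool move_arm, never from a script. Its arguments are lists of equal length, an entry for each row: "jaw": the closure in counts, from 0 (fully open) to 255 (shut); "dp": the shift along the tool's x, y, z in units of 800 mm (1.0 is 800 mm), a list of three; "rotation": the turn, a rotation vector about the tool's x, y, z in units of pi rad (1.0 is pi rad), a list of three. In form: {"jaw": [jaw, ...], "dp": [[dx, dy, dz], ...], "rotation": [[rx, ry, rz], ...]}. A call has 1 to 10 rows; each row shifts and turns the commanded pose from where the row before left it, along the tool's axes as they then stand; what a row does not reach is not made up. A row lasts 1/8 s, in which the tool goes at most 62.5 mm and 10.7 degrees, less where a joint would pass 70% of its speed; a pose out of reach is approached as far as the arm can. A call with a number of a shift or a turn outside -1 to 1 is refused whole. A call with a gripper value outside its range is refused whole. The fingers move at their own pace and stop on an object; "squeeze" is the grip in N (left out, the last holds). Time passes only in rows, so rows that do not move let the fingers close. It gives the time, the measured TCP pose, the force and the opening at its end, in the units of the state.
- bot.observe(): the state, without advancing time (a new reading comes with each control period).
- grab_frame(name): name is "scene" or "top" or "wrist"; returns the picture (480x640x3 uint8, blue, green, red); there is no depth.
- calibration(name): a dict with "camera_matrix" (3x3 intrinsics, pixels), "dist" ([k1, k2, p1, p2, k3] as OpenCV has them; the pictures are not rectified), "T" (4x4, takes a point from camera to world coordinates). Camera axes: x right, y down, z forward; pixel columns grow to the right and rows downward; lengths in m; the calibration is good to about 2 mm. A picture is of the moment at which its call begins: read the wrist's pose just before it. calibration takes no time and is no camera call; for the wrist camera it gives the pose at the moment of the call.
- workorder.job_done(): hands the job in, once; it reports no verdict.
The state is a dict: "clock": time; "qpos": joint angles; "qd": joint speeds; "joint_efforts": joint torques, N m; "position": TCP position; "tool_rot": TCP orientation; "force": force on the tool from outside, world axes, zero at the start; "moment": the same for the moment, N m; "grip_width": finger opening in m.
Only numpy, scipy, OpenCV 4.12 (cv2) and the standard library are available. Lean on these libraries where they do the work, as an engineer would, in place of code of your own. Each camera call takes 0.05 s, during which the arm holds its last target. There are 200 camera calls.

### The job

Tidy the paints: put the red, yellow and blue bottles upright on the little shelf, each centred on the pad of its own colour and square to the shelf, so that they make one neat row with the white and black bottles already there. The blue bottle has fallen over: stand it up on the table and let go of it before you take it again and shelve it. Set the bottles down gently, without dropping them, and do not disturb the white and black bottles or the other things on the table.

Things in the scene. Friction and masses are not known exactly. Their poses are not given: they have to be found in the camera images.
- red_bottle: Red square paint bottle with a paper band: body 50 x 50 mm and 86 mm tall, then a white round screw cap 34 mm in diameter; 115 mm tall in all (cap from 90 to 115), about 0.22 kg. Origin: centre of its underside; z runs from the underside to the cap, x and y are square to the side faces. It stands on the table.
- yellow_bottle: Yellow square paint bottle with a paper band: body 50 x 50 mm and 86 mm tall, then a white round screw cap 34 mm in diameter; 115 mm tall in all (cap from 90 to 115), about 0.22 kg. Origin: centre of its underside; z runs from the underside to the cap, x and y are square to the side faces. It stands on the table.
- blue_bottle: Blue square paint bottle with a paper band: body 50 x 50 mm and 86 mm tall, then a white round screw cap 34 mm in diameter; 115 mm tall in all (cap from 90 to 115), about 0.22 kg. Origin: centre of its underside; z runs from the underside to the cap, x and y are square to the side faces. It has fallen over and lies on one side face (long axis level, 25 mm above the table).
- shelf: Low grey shelf, fixed: board 130 deep (x) x 330 long (y), its top 60 mm above the table; a lip along the back edge (x = +57 to +65 mm) rises 14 mm above the board. Origin: on the table under the middle of the board; x points to the back, y along the row. Five places in a row along y at x = 0, 62 mm apart centre to centre.
- pad_red: Red place pad on the shelf board, 112 deep (x) x 54 wide (y), under 1 mm thick, fixed; it marks the place of the red bottle. Origin: the spot on top of the board where the centre of the bottle's underside belongs; x points to the back of the shelf, y along the row.
- pad_blue: Blue place pad on the shelf board, 112 deep (x) x 54 wide (y), under 1 mm thick, fixed; it marks the place of the blue bottle. Origin: the spot on top of the board where the centre of the bottle's underside belongs; x points to the back of the shelf, y along the row.
- pad_yellow: Yellow place pad on the shelf board, 112 deep (x) x 54 wide (y), under 1 mm thick, fixed; it marks the place of the yellow bottle. Origin: the spot on top of the board where the centre of the bottle's underside belongs; x points to the back of the shelf, y along the row.
- white_bottle: White paint bottle of the same shape and size as the others (white cap), already in its place in the row. Origin: centre of its underside. Leave it where it is.
- black_bottle: Black paint bottle of the same shape and size as the others (white cap), already in its place in the row. Origin: centre of its underside. Leave it where it is.
- brush_mug: Blue mug, 76 diameter, 90 tall mm. Origin: centre of its underside. Leave it where it is.
- glue_stick: Standing orange glue stick, 28 diameter, 90 tall mm. Origin: centre of its underside. Leave it where it is.
- jar_cap: Loose white jar cap lying on the table, 42 diameter, 16 tall mm. Origin: centre of its underside. Leave it where it is.
- jar_cap2: Loose blue jar cap lying on the table, 42 diameter, 16 tall mm. Origin: centre of its underside. Leave it where it is.
There are look-alikes about, which are no part of the job. There is more than one size of the red_bottle; the one meant has the size given above. Several things look just like the yellow_bottle: the one meant starts nearest to the robot's base.

How it is judged:
By the outcome, as a careful person would: the job done as asked, in the order asked, and still so for the second after the job is handed in, with the robot touching nothing.
It also fails if it takes over 72 s, if anything falls off the work surface, if the arm or the gripper's body presses on something with over 40 N, if the wrist force passes 120 N, or if a joint passes its speed limit or range.

## Working session

There is one attempt and no reset: what is moved stays moved. The work goes in short steps, Python scripts to look and compute and a tool call to move; the robot and the scene stay as the last step left them, time stands still between calls to the robot, and variables do not carry over. Pictures are saved under pics/ and viewed, about 8 in all and at most 12, crops included, and the job is handed in when it is done.

Besides the shell and the picture viewer there is one more tool, called after "Request:" in YAML: its name, and indented under it one key for each argument. move_arm: Moves the arm, as the interface text tells. Shifts and turns lie within -1 to 1; 1 stands for 800 mm of shift or pi rad of turn. Its arguments: {"type":"object","properties":{"jaw":{"type":"array","items":{"type":"number"}},"dp":{"type":"array","items":{"type":"array","items":{"type":"number","minimum":-1,"maximum":1}}},"rotation":{"type":"array","items":{"type":"array","items":{"type":"number","minimum":-1,"maximum":1}}},"squeeze":{"type":"number"}},"required":["jaw","dp","rotation"]}

```bash
mkdir -p pics; ls
python3 - <<'E'
from workcell import bot, grab_frame, calibration
import cv2
for n in("top","scene"):
    cv2.imwrite(f"pics/{n}0.png",grab_frame(n))
    c=calibration(n); print(n,c)
print(bot.observe())
E
```

```text
pics
top {'camera_matrix': array([[542.4887043 ,   0.        , 307.40866281],
       [  0.        , 542.4887043 , 243.64506215],
       [  0.        ,   0.        ,   1.        ]]), 'dist': array([-0.08767057,  0.        ,  0.        ,  0.        ,  0.        ]), 'T': array([[ 0.02645267, -0.98818296,  0.15097911,  0.37217504],
       [-0.99950927, -0.02361076,  0.02058521, -0.01802174],
       [-0.01677723, -0.15144955, -0.9883226 ,  1.1011466 ],
       [ 0.        ,  0.        ,  0.        ,  1.        ]])}
scene {'camera_matrix': array([[460.89929997,   0.        , 314.67368047],
       [  0.        , 460.89929997, 242.20166274],
       [  0.        ,   0.        ,   1.        ]]), 'dist': array([-0.02711291,  0.        ,  0.        ,  0.        ,  0.        ]), 'T': array([[-0.54328074,  0.54113053, -0.64189079,  1.21471026],
       [ 0.83954006,  0.34624567, -0.41867222,  0.44789348],
       [-0.00430441, -0.76634958, -0.64240936,  0.75070261],
       [ 0.        ,  0.        ,  0.        ,  1.        ]])}
{'clock': 0.1, 'qpos': array([-1.18319294,  0.52196451, -0.03632147,  1.59993831,  0.02120141,
        1.02109016, -0.11277081]), 'qd': array([-7.91968219e-05, -1.39064483e-03,  1.09736175e-04, -2.62138419e-03,
        1.83920104e-04,  7.44128641e-04,  1.39850212e-03]), 'joint_efforts': array([ 3.83825900e-03, -9.28479624e+01,  1.98428951e+00, -3.70526862e+01,
        1.82082894e-02,  5.42300055e-03,  3.11959184e-05]), 'position': array([0.27613967, 0.56035997, 0.2307816 ]), 'tool_rot': array([-3.14058006e+00,  7.44726558e-05,  2.68380285e+00]), 'force': array([-0.24119217,  0.28733681,  0.00179171]), 'moment': array([-0.01859736, -0.03330023, -0.05692294]), 'grip_width': 0.08555385035479997}
```

View pics/top0.png

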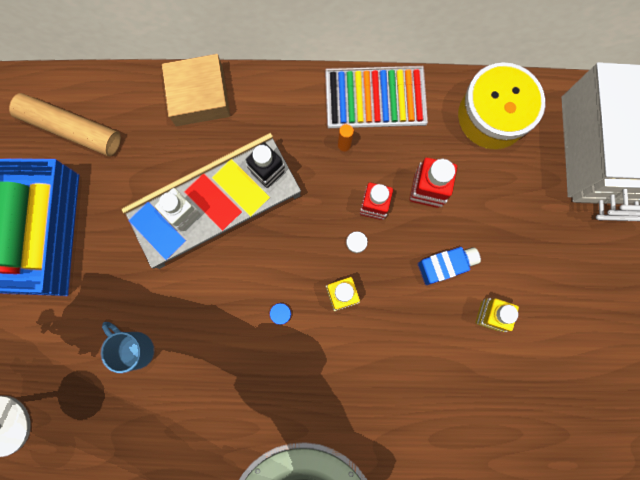

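View pics/scene0.png

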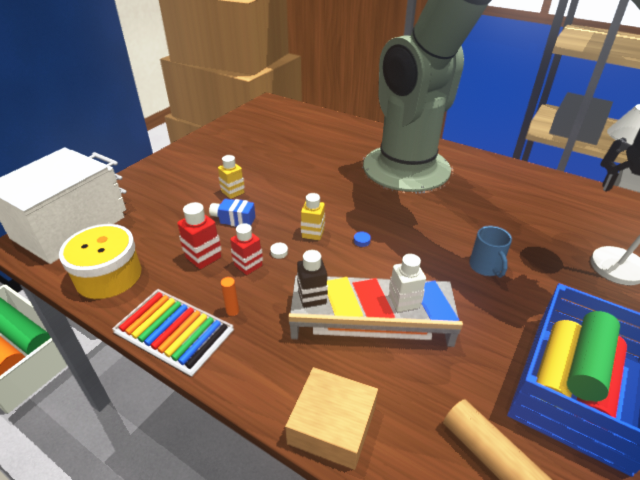

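```bash
cat > h.py <<'E'
import numpy as np, cv2
from workcell import bot, grab_frame, calibration
from scipy.spatial.transform import Rotation as R
def ray(px,c,z):
    u=cv2.undistortPoints(np.array(px,float).reshape(-1,1,2),c['camera_matrix'],c['dist']).reshape(-1,2)
    d=np.c_[u,np.ones(len(u))]@c['T'][:3,:3].T; o=c['T'][:3,3]
    return (o+d*((z-o[2])/d[:,2])[:,None])[:,:2]
def pix(P,c):
    Ti=np.linalg.inv(c['T']); 
    return cv2.projectPoints(np.array(P,float).reshape(-1,1,3),cv2.Rodrigues(Ti[:3,:3])[0],Ti[:3,3],c['camera_matrix'],c['dist'])[0].reshape(-1,2)
H={'red':[((0,130,70),(6,255,255)),((174,130,70),(180,255,255))],'yellow':[((22,130,70),(34,255,255))],'blue':[((100,130,70),(120,255,255))],'white':[((0,0,170),(180,50,255))]}
def mask(im,col):
    h=cv2.cvtColor(im,cv2.COLOR_BGR2HSV); m=0
    for a,b in H[col]: m=m|cv2.inRange(h,a,b)
    return m
def blobs(im,col,amin=80):
    cs=cv2.findContours(mask(im,col),cv2.RETR_EXTERNAL,cv2.CHAIN_APPROX_NONE)[0]
    out=[]
    for c in cs:
        if cv2.contourArea(c)>amin:
            m=cv2.moments(c); out.append((np.array([m['m10'],m['m01']])/m['m00'],cv2.contourArea(c),c))
    return out
def rect(c,cal,z):
    p=ray(c.reshape(-1,2),cal,z); r=cv2.minAreaRect((p*1000).astype(np.float32))
    return np.round(r[0],1),np.round(r[1],1),round(r[2],1)
E
python3 - <<'E'
from h import *
im=cv2.imread('pics/top0.png'); c=calibration('top')
cv2.imwrite('pics/crop.png',cv2.resize(im[150:340,320:530],None,fx=3,fy=3,interpolation=cv2.INTER_CUBIC))
print('base px',pix([0,0,0],c))
for col,z in(('red',.0605),('yellow',.0605),('blue',.0605),('white',.115)):
    for p,a,k in blobs(im,col):
        if 100<p[0]<560 and 130<p[1]<360: print(col,p.round(1),a,'z',z,rect(k,c,z),'z0.086',rect(k,c,.086)[:2], ray(p,c,z if col=='white' else 0).round(4))
E
```

```text
base px [[302.59389363 517.70032631]]
red [375.7 201.2] 384.0 z 0.0605 (array([ 625.3, -130.6]), array([54. , 57.9]), 76.9) z0.086 (array([ 619.1, -127.9]), array([52.6, 56.5])) [[ 0.6329 -0.1347]]
red [212.8 201.5] 1422.0 z 0.0605 (array([611.6, 194. ]), array([113.1,  52.9]), 46.5) z0.086 (array([605.7, 188.8]), array([110.3,  51.7])) [[0.6248 0.205 ]]
red [432.7 182.9] 723.0 z 0.0605 (array([ 668. , -248.3]), array([71.6, 78.6]), 77.9) z0.086 (array([ 660.7, -242.6]), array([69.9, 76.7])) [[ 0.6753 -0.2539]]
yellow [496.3 315.1] 434.5 z 0.0605 (array([ 401. , -369.6]), array([58.9, 58.6]), 73.0) z0.086 (array([ 400.3, -361. ]), array([57.4, 57.1])) [[ 0.4031 -0.3816]]
yellow [342.8 293.1] 689.5 z 0.0605 (array([437.1, -66.5]), array([52. , 52.3]), 19.7) z0.086 (array([435.5, -65.3]), array([50.7, 51. ])) [[ 0.4408 -0.0694]]
yellow [240.5 186.9] 1413.0 z 0.0605 (array([642.5, 139.9]), array([113.7,  52.4]), 46.4) z0.086 (array([635.9, 136.1]), array([110.9,  51.1])) [[0.6573 0.1484]]
yellow [478.5 132.3] 627.5 z 0.0605 (array([ 772.5, -343. ]), array([136.7,  62. ]), 54.0) z0.086 (
[... 2224 characters left out ...]
6 (array([ 630. , -132.8]), array([33.7, 32.7])) [[ 0.622  -0.1293]]
white [172.6 203.4] 831.0 z 0.115 (array([598.7, 244.9]), array([58.5, 97.3]), 34.5) z0.086 (array([605.4, 252.6]), array([ 60.2, 100.2])) [[0.5933 0.258 ]]
white [229.5 201. ] 182.0 z 0.115 (array([609.7, 161.1]), array([113.9,  49.7]), 28.4) z0.086 (array([616.7, 166.3]), array([117.2,  51.2])) [[0.6    0.1504]]
white [442.4 170.1] 404.0 z 0.115 (array([ 669.3, -248.2]), array([43., 44.]), 1.6) z0.086 (array([ 678., -255.]), array([44.2, 45.3])) [[ 0.6691 -0.2481]]
white [270.6 177.6] 1028.0 z 0.115 (array([650.2,  89.6]), array([115.3,  98.1]), 28.5) z0.086 (array([658.4,  92.8]), array([118.7, 100.9])) [[0.6468 0.0751]]
```

View pics/crop.png

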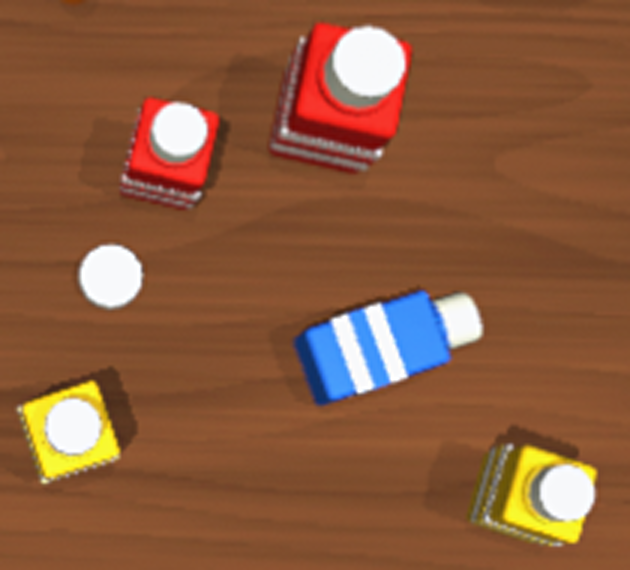

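Candidates: red at (378,198) has a cap of about 32 mm and body of about 52 mm, while (435,180) has a 43 mm cap. The red one meant is therefore (378,198). Yellow at (343,293) is 0.44 m from the base and (500,314) is 0.55 m, so (343,293) is meant. The crop confirms both. The pads measure about 17° off the row direction, so I'll check the shelf closely.

Run:
```python
from h import *
im=cv2.imread('pics/top0.png')
cv2.imwrite('pics/crop2.png',cv2.resize(im[120:280,110:310],None,fx=4,fy=4,interpolation=cv2.INTER_CUBIC)[:600])
```

```text
(no output)
```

View pics/crop2.png

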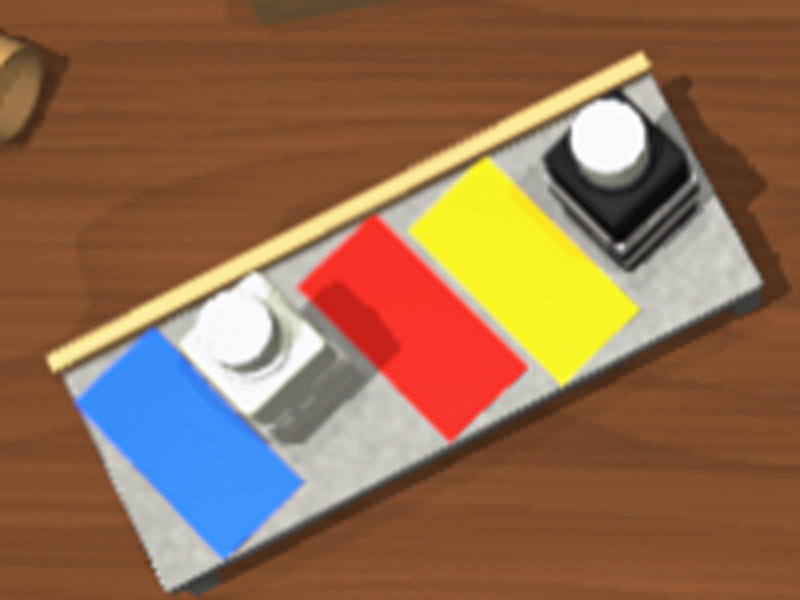

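The crop shows the pads, and the white and black bottles with them, turned about 17° against the board edges. I'll measure that from near later. First I go over the yellow bottle and look with the wrist camera.

```bash
cat >> h.py <<'E'
def plan(p,az,step=.05,q=None):
    """tool-down move to TCP p with jaw azimuth az (deg, mod 180): turn rows first, then shift rows"""
    s=bot.observe(); r=R.from_euler('xyz',s['tool_rot']).as_matrix()
    cand=[R.from_euler('xyz',[np.pi,0,np.radians(az+90+k)]).as_matrix() for k in(0,180)]
    v=[R.from_matrix(r.T@t).as_rotvec() for t in cand]; i=int(np.argmin([np.linalg.norm(x) for x in v]))
    n=int(np.ceil(np.degrees(np.linalg.norm(v[i]))/10)); d=cand[i].T@(np.array(p)-s['position'])
    m=int(np.ceil(np.linalg.norm(d)/step))
    print('at',s['position'].round(4),np.degrees(s['tool_rot']).round(1),'q7',s['qpos'][6].round(2),'t',s['clock'],'F',s['force'].round(1),'w',round(s['grip_width'],4))
    print('turn',n,'x',(v[i]/np.pi/max(n,1)).round(4),'| shift',m,'x',(d/.8/max(m,1)).round(4))
E
python3 -c "
from h import *
plan([.436,-.066,.25],19.7)"
```

```text
at [0.2761 0.5604 0.2308] [-179.9    0.   153.8] q7 -0.11 t 0.1 F [-0.2  0.3  0. ] w 0.0856
turn 5 x [-0.0001  0.      0.049 ] | shift 13 x [-0.0619 -0.0058 -0.0018]
```

Request:
move_arm:
  jaw: [0,0,0,0,0,0,0,0,0,0]
  dp:
    - [0,0,0]
    - [0,0,0]
    - [0,0,0]
    - [0,0,0]
    - [0,0,0]
    - [-0.062,-0.006,-0.002]
    - [-0.062,-0.006,-0.002]
    - [-0.062,-0.006,-0.002]
    - [-0.062,-0.006,-0.002]
    - [-0.062,-0.006,-0.002]
  rotation:
    - [0,0,0.049]
    - [0,0,0.049]
    - [0,0,0.049]
    - [0,0,0.049]
    - [0,0,0.049]
    - [0,0,0]
    - [0,0,0]
    - [0,0,0]
    - [0,0,0]
    - [0,0,0]
  squeeze: 40

```text
clock: 1.35
position: [0.3373, 0.3174, 0.2393]
tool_rot: [-3.141, 0.0, 1.914]
force: [0.3, 0.1, 0.1]
grip_width: 0.0853
```

Request:
move_arm:
  jaw: [0,0,0,0,0,0,0,0,0,0]
  dp:
    - [-0.062,-0.006,-0.002]
    - [-0.062,-0.006,-0.002]
    - [-0.062,-0.006,-0.002]
    - [-0.062,-0.006,-0.002]
    - [-0.062,-0.006,-0.002]
    - [-0.062,-0.006,-0.002]
    - [-0.062,-0.006,-0.002]
    - [-0.062,-0.006,-0.002]
    - [0,0,0]
    - [0,0,0]
  rotation:
    - [0,0,0]
    - [0,0,0]
    - [0,0,0]
    - [0,0,0]
    - [0,0,0]
    - [0,0,0]
    - [0,0,0]
    - [0,0,0]
    - [0,0,0]
    - [0,0,0]

```text
clock: 2.6
position: [0.4343, -0.0672, 0.2519]
tool_rot: [-3.141, -0.0, 1.914]
force: [-0.7, 0.8, -0.1]
grip_width: 0.0853
```

```bash
cat >> h.py <<'E'
def look(name,col,z,zt,near=None):
    c=calibration('wrist'); im=grab_frame('wrist'); cv2.imwrite(f'pics/{name}.png',im)
    for p,a,k in blobs(im,col,400):
        g=ray(p,c,z)[0]
        if near is None or np.hypot(*(g-near))<.06: print(col,p.round(),a,rect(k,c,z))
    for p,a,k in blobs(im,'white',300):
        g=ray(p,c,zt)[0]
        if near is not None and np.hypot(*(g-near))<.05: print('cap',p.round(),a,rect(k,c,zt))
E
python3 -c "
from h import *
plan([.436,-.066,.25],19.7)
look('w1','yellow',.086,.115,[.436,-.066])"
```

```text
at [ 0.4343 -0.0672  0.2519] [-180.    -0.   109.7] q7 0.51 t 2.6 F [-0.7  0.8 -0.1] w 0.0853
turn 1 x [-0.0002 -0.0001 -0.0002] | shift 1 x [0.0007 0.0026 0.0023]
yellow [323. 204.] 2015.0 (array([436.6, -64.3]), array([49.6, 52.6]), 19.6)
cap [323. 222.] 1654.0 (array([436.8, -64.6]), array([32.7, 34.9]), 19.6)
```

View pics/w1.png

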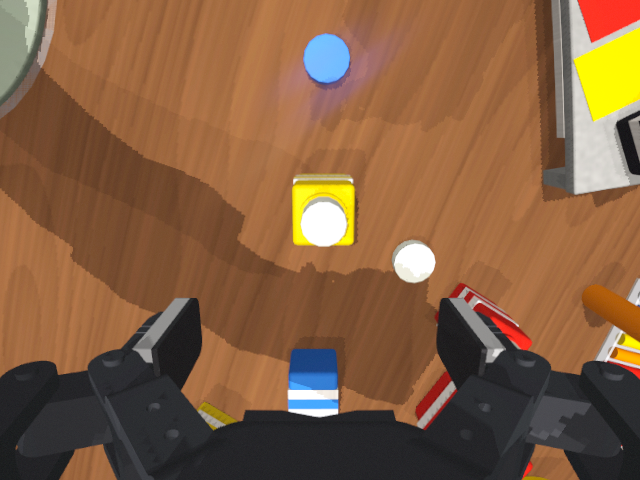

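Yellow sits at about (0.4367, -0.0645), square at 19.6°, with a 34 mm cap. The wrist and top views agree. I go down and grip.

```bash
python3 -c "
from h import *
plan([.4367,-.0645,.05],19.6)"
```

```text
at [ 0.4343 -0.0667  0.2519] [-180.    -0.   109.7] q7 0.51 t 2.65 F [ 1.2 -0.3 -0. ] w 0.0854
turn 1 x [-0.0001 -0.0001  0.0007] | shift 5 x [0.0003 0.0008 0.0505]
```

Request:
move_arm:
  jaw: [0,0,0,0,0,0,255,255,255,255]
  dp:
    - [0.0015,0.004,0]
    - [0,0,0.05]
    - [0,0,0.06]
    - [0,0,0.06]
    - [0,0,0.05]
    - [0,0,0.0325]
    - [0,0,0]
    - [0,0,0]
    - [0,0,0]
    - [0,0,0]
  rotation:
    - [0,0,0]
    - [0,0,0]
    - [0,0,0]
    - [0,0,0]
    - [0,0,0]
    - [0,0,0]
    - [0,0,0]
    - [0,0,0]
    - [0,0,0]
    - [0,0,0]
  squeeze: 40

```text
clock: 3.9
position: [0.4377, -0.0651, 0.0511]
tool_rot: [3.14, 0.0, 1.914]
force: [-1.3, 1.6, 10.9]
grip_width: 0.0496
```

Request:
move_arm:
  jaw: [255,255,255]
  dp:
    - [0,0,0]
    - [0,0,0]
    - [0,0,0]
  rotation:
    - [0,0,0]
    - [0,0,0]
    - [0,0,0]

```text
clock: 4.28
position: [0.4377, -0.0651, 0.0511]
tool_rot: [3.14, 0.0, 1.914]
force: [-1.3, 1.4, 11.6]
grip_width: 0.0497
```

```bash
python3 -c "
from h import *
plan([.56,.05,.27],46)"
```

```text
at [ 0.4377 -0.0651  0.0511] [179.9   0.  109.7] q7 0.75 t 4.275 F [-1.3  1.4 11.6] w 0.0497
turn 3 x [ 0.0002  0.0001 -0.0487] | shift 6 x [-0.0017  0.0349 -0.0456]
```

Request:
move_arm:
  jaw: [255,255,255,255,255,255,255,255,255]
  dp:
    - [0,0,-0.02]
    - [0,0,-0.05]
    - [0,0,-0.07]
    - [0,0,-0.07]
    - [0,0,-0.06]
    - [-0.002,0.06,0]
    - [-0.002,0.06,0]
    - [-0.002,0.04,0]
    - [0,0,0]
  rotation:
    - [0,0,0]
    - [0,0,0]
    - [0,0,0]
    - [0,0,0]
    - [0,0,0]
    - [0,0,-0.045]
    - [0,0,-0.045]
    - [0,0,-0.04]
    - [0,0,0]

```text
clock: 5.4
position: [0.554, -0.0108, 0.266]
tool_rot: [3.141, 0.0, 2.326]
force: [-0.5, 0.0, -2.5]
grip_width: 0.0496
```

```bash
python3 -c "
from h import *
plan([.6425,.1399,.27],46)
c=calibration('wrist')
im=grab_frame('wrist');cv2.imwrite('pics/w2.png',im)
for col in ('red','yellow','blue'):
    for p,a,k in blobs(im,col,400): print(col,p.round(),a,rect(k,c,.0605))
"
```

```text
at [ 0.554  -0.0108  0.266 ] [180.    0.  133.3] q7 0.85 t 5.4 F [-0.5  0.  -2.5] w 0.0496
turn 1 x [ 0.      0.     -0.0151] | shift 4 x [ 0.0128  0.0531 -0.0012]
red [535.  79.] 8451.0 (array([612.7, 193.7]), array([113. ,  54.2]), 46.4)
yellow [ 28. 323.] 421.5 (array([ 421.7, -296.8]), array([13.2, 43.2]), 72.7)
yellow [318. 302.] 14442.5 (array([ 640.8, -104. ]), array([157. , 177.1]), 43.2)
yellow [318. 234.] 846.0 (array([571.4, -30.1]), array([115.8,   6.6]), 43.2)
yellow [318. 222.] 472.5 (array([563.1, -21.3]), array([89.3,  4.6]), 43.2)
yellow [510. 152.] 7660.5 (array([643.1, 139.3]), array([113.,  54.]), 46.2)
blue [127. 312.] 1903.0 (array([ 487.9, -214.9]), array([55.8, 44.4]), 19.6)
blue [244.  30.] 1741.5 (array([410.8,  53.2]), array([36.7, 37.2]), 42.5)
```

View pics/w2.png

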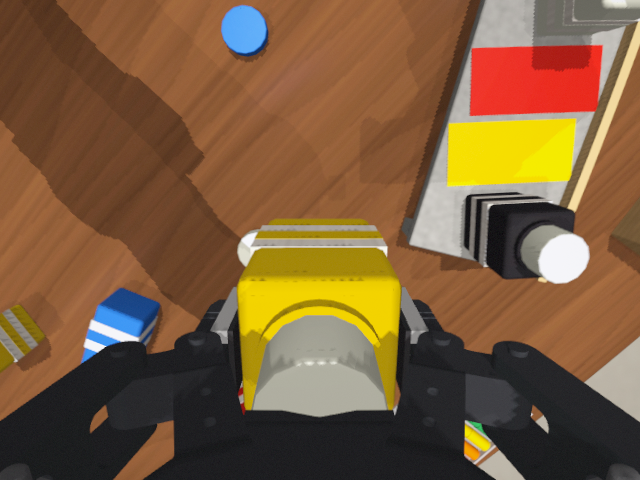

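Both views agree: the pads are at 46.3° (yellow (0.643, 0.139), red (0.612, 0.194)), and the white and black bottles are turned the same way. The board is at about 28°. I'll set the bottles square to the pads and in line with the two bottles already there, since that gives the neat row.

```bash
python3 -c "
from h import *
plan([.6434,.139,.26],46.3)"
```

```text
at [ 0.553  -0.012   0.2661] [-180.     0.   133.1] q7 0.85 t 5.45 F [-1.1 -0.6 -1.4] w 0.0497
turn 1 x [-0.0001  0.     -0.0178] | shift 4 x [0.0122 0.0536 0.0019]
```

Request:
move_arm:
  jaw: [255,255,255,255,255,255,255]
  dp:
    - [0,0,0]
    - [0.0122,0.0536,0]
    - [0.0122,0.0536,0]
    - [0.0122,0.0536,0]
    - [0.0122,0.0536,0]
    - [0,0,0]
    - [0,0,0]
  rotation:
    - [0,0,-0.0178]
    - [0,0,0]
    - [0,0,0]
    - [0,0,0]
    - [0,0,0]
    - [0,0,0]
    - [0,0,0]

```text
clock: 6.32
position: [0.6428, 0.1375, 0.2664]
tool_rot: [-3.141, 0.0, 2.377]
force: [-0.6, 0.5, -3.2]
grip_width: 0.0495
```

```bash
python3 -c "
from h import *
plan([.6434,.139,.12],46.3)"
```

```text
at [0.6428 0.1375 0.2664] [-180.     0.   136.2] q7 0.68 t 6.325 F [-0.6  0.5 -3.2] w 0.0495
turn 1 x [-0.0002  0.0001 -0.0007] | shift 3 x [0.0002 0.0006 0.061 ]
```

Request:
move_arm:
  jaw: [255,255,255,255,255,255]
  dp:
    - [0.0006,0.0018,0.03]
    - [0,0,0.05]
    - [0,0,0.05]
    - [0,0,0.035]
    - [0,0,0.018]
    - [0,0,0]
  rotation:
    - [0,0,0]
    - [0,0,0]
    - [0,0,0]
    - [0,0,0]
    - [0,0,0]
    - [0,0,0]

```text
clock: 7.08
position: [0.6437, 0.1393, 0.1198]
tool_rot: [-3.141, -0.0, 2.377]
force: [0.0, 0.2, -0.5]
grip_width: 0.0494
```

```bash
python3 -c "
from h import *
plan([.6434,.139,.1116],46.3)"
```

```text
at [0.6437 0.1393 0.1198] [-180.    -0.   136.2] q7 0.73 t 7.075 F [ 0.   0.2 -0.5] w 0.0494
turn 1 x [-0.0002 -0.     -0.0005] | shift 1 x [ 0.     -0.0005  0.0102]
```

Request:
move_arm:
  jaw: [255,255,255,255,255,255]
  dp:
    - [0,0,0.004]
    - [0,0,0.003]
    - [0,0,0.0015]
    - [0,0,0.001]
    - [0,0,0]
    - [0,0,0]
  rotation:
    - [0,0,0]
    - [0,0,0]
    - [0,0,0]
    - [0,0,0]
    - [0,0,0]
    - [0,0,0]

```text
clock: 7.82
position: [0.6439, 0.14, 0.1121]
tool_rot: [-3.142, 0.0, 2.378]
force: [-0.4, 0.4, -2.1]
grip_width: 0.0498
```

Request:
move_arm:
  jaw: [255,255,255]
  dp:
    - [0,0,0.001]
    - [0,0,0]
    - [0,0,0]
  rotation:
    - [0,0,0]
    - [0,0,0]
    - [0,0,0]

```text
clock: 8.2
position: [0.6439, 0.14, 0.1113]
tool_rot: [-3.142, -0.0, 2.378]
force: [0.2, 0.3, -2.2]
grip_width: 0.0496
```

Request:
move_arm:
  jaw: [255,255]
  dp:
    - [0,0,0.0012]
    - [0,0,0]
  rotation:
    - [0,0,0]
    - [0,0,0]

```text
clock: 8.45
position: [0.644, 0.1399, 0.1112]
tool_rot: [3.141, -0.0, 2.378]
force: [-5.0, -1.2, 12.1]
grip_width: 0.0493
```

Request:
move_arm:
  jaw: [255,255]
  dp:
    - [0,0,0.0012]
    - [0,0,0]
  rotation:
    - [0,0,0]
    - [0,0,0]

```text
clock: 8.7
position: [0.6441, 0.1399, 0.1112]
tool_rot: [3.141, -0.0, 2.378]
force: [-10.9, -2.3, 26.0]
grip_width: 0.0495
```

Request:
move_arm:
  jaw: [255,255,255,0,0,0,0,0]
  dp:
    - [0,0,-0.003]
    - [0,-0.0013,0]
    - [0,0,0.001]
    - [0,0,0]
    - [0,0,0]
    - [0,0,0]
    - [0,0,0]
    - [0,0,0]
  rotation:
    - [0,0,0]
    - [0,0,0]
    - [0,0,0]
    - [0,0,0]
    - [0,0,0]
    - [0,0,0]
    - [0,0,0]
    - [0,0,0]

```text
clock: 9.7
position: [0.6432, 0.1393, 0.1109]
tool_rot: [-3.142, -0.0, 2.378]
force: [0.5, -0.5, -0.7]
grip_width: 0.0854
```

Request:
move_arm:
  jaw: [0,0,0,0,0]
  dp:
    - [0,0,-0.03]
    - [0,0,-0.06]
    - [0,0,-0.06]
    - [0,0,-0.05]
    - [0,0,0]
  rotation:
    - [0,0,0]
    - [0,0,0]
    - [0,0,0]
    - [0,0,0]
    - [0,0,0]

```text
clock: 10.32
position: [0.6444, 0.1393, 0.2742]
tool_rot: [3.137, 0.002, 2.378]
force: [-1.0, -0.5, -0.4]
grip_width: 0.0854
```

```bash
python3 -c "
from h import *
plan([.622,-.131,.26],-13.1)
look('w3','yellow',.146,.175,[.643,.139])"
```

```text
at [0.6444 0.1393 0.2742] [1.797e+02 1.000e-01 1.363e+02] q7 0.68 t 10.325 F [-1.  -0.5 -0.4] w 0.0854
turn 6 x [ 0.0003 -0.      0.055 ] | shift 6 x [-0.0559  0.0082  0.003 ]
yellow [316. 203.] 6484.0 (array([638.8, 143. ]), array([86.5, 61.5]), 46.2)
cap [328. 245.] 3137.0 (array([653.5, 138.3]), array([52.6, 41.7]), 24.1)
cap [251. 244.] 1894.5 (array([617.1, 113.8]), array([26.6, 63.4]), 29.0)
cap [319. 167.] 1329.0 (array([615.4, 173.7]), array([85.2, 38.6]), 24.7)
```

Request:
move_arm:
  jaw: [0,0,0,0,0,0,0,0,0,0]
  dp:
    - [0,0,0]
    - [0,0,0]
    - [0,0,0]
    - [0,0,0]
    - [0,0,0]
    - [0,0,0]
    - [-0.0559,0.0082,0.003]
    - [-0.0559,0.0082,0.003]
    - [-0.0559,0.0082,0.003]
    - [-0.0559,0.0082,0.003]
  rotation:
    - [0,0,0.055]
    - [0,0,0.055]
    - [0,0,0.055]
    - [0,0,0.055]
    - [0,0,0.055]
    - [0,0,0.055]
    - [0,0,0]
    - [0,0,0]
    - [0,0,0]
    - [0,0,0]

```text
clock: 11.62
position: [0.6274, -0.0422, 0.2601]
tool_rot: [-3.14, 0.001, 1.342]
force: [0.7, -0.4, 0.6]
grip_width: 0.0858
```

Request:
move_arm:
  jaw: [0,0,0]
  dp:
    - [-0.0559,0.0082,0.003]
    - [-0.0559,0.0082,0.003]
    - [0,0,0]
  rotation:
    - [0,0,0]
    - [0,0,0]
    - [0,0,0]

```text
clock: 12.0
position: [0.6192, -0.135, 0.2555]
tool_rot: [-3.14, 0.002, 1.336]
force: [-0.2, 1.2, 0.0]
grip_width: 0.0854
```

```bash
python3 -c "
from h import *
look('w4','red',.086,.115,[.622,-.131])
plan([.622,-.1295,.05],-13.1)
im=grab_frame('top');c=calibration('top');cv2.imwrite('pics/top1.png',im)
for p,a,k in blobs(im,'white'):
    if 200<p[0]<300 and 140<p[1]<230: print(p.round(),rect(k,c,.175))
"
```

```text
red [322. 196.] 1935.5 (array([ 623.7, -127.3]), array([51.9, 49.5]), 77.4)
cap [322. 212.] 1573.0 (array([ 623.5, -128.2]), array([32.7, 32.8]), 76.5)
at [ 0.6198 -0.1325  0.2555] [-179.9    0.    76.7] q7 0.21 t 12.05 F [-0.4  0.9 -0.4] w 0.0853
turn 1 x [-0.0005  0.0002 -0.0011] | shift 5 x [0.0009 0.0004 0.0514]
[232. 170.] (array([641.8, 137.6]), array([31.5, 30.4]), 2.7)
[261. 154.] (array([674.1,  87.3]), array([31.8, 30.4]), 2.2)
```

```bash
python3 -c "
from h import *
plan([.6237,-.1278,.05],-13.1)"
```

```text
at [ 0.6202 -0.131   0.2556] [-179.9    0.    76.8] q7 0.21 t 12.1 F [-0.1  0.2 -0. ] w 0.0856
turn 1 x [-0.0005  0.     -0.0004] | shift 5 x [0.001  0.0007 0.0514]
```

Request:
move_arm:
  jaw: [0,0,0,0,0,0,0]
  dp:
    - [0.005,0.0035,0]
    - [0,0,0.05]
    - [0,0,0.06]
    - [0,0,0.06]
    - [0,0,0.055]
    - [0,0,0.032]
    - [0,0,0]
  rotation:
    - [0,0,0]
    - [0,0,0]
    - [0,0,0]
    - [0,0,0]
    - [0,0,0]
    - [0,0,0]
    - [0,0,0]

```text
clock: 12.98
position: [0.6235, -0.1263, 0.0492]
tool_rot: [-3.138, 0.0, 1.343]
force: [-0.2, 0.5, 0.7]
grip_width: 0.0854
```

```bash
python3 -c "
from h import *
plan([.6237,-.1278,.05],-13.1)"
```

```text
at [ 0.6235 -0.1263  0.0492] [-179.8    0.    77. ] q7 0.32 t 12.975 F [-0.2  0.5  0.7] w 0.0854
turn 1 x [-0.001   0.      0.0003] | shift 1 x [-0.0017  0.0006 -0.001 ]
```

Request:
move_arm:
  jaw: [0,255,255,255,255,255,255]
  dp:
    - [-0.0017,0.0005,-0.001]
    - [0,0,0]
    - [0,0,0]
    - [0,0,0]
    - [0,0,0]
    - [0,0,0]
    - [0,0,0]
  rotation:
    - [-0.001,0,0]
    - [0,0,0]
    - [0,0,0]
    - [0,0,0]
    - [0,0,0]
    - [0,0,0]
    - [0,0,0]

```text
clock: 13.85
position: [0.6246, -0.129, 0.0527]
tool_rot: [3.138, -0.001, 1.342]
force: [-2.5, 1.4, 9.2]
grip_width: 0.0492
```

Request:
move_arm:
  jaw: [255,255,255,255,255,255]
  dp:
    - [0,0,-0.02]
    - [0,0,-0.05]
    - [0,0,-0.07]
    - [0,0,-0.07]
    - [0,0,-0.06]
    - [0,0,0]
  rotation:
    - [0,0,0]
    - [0,0,0]
    - [0,0,0]
    - [0,0,0]
    - [0,0,0]
    - [0,0,0]

```text
clock: 14.6
position: [0.6247, -0.1297, 0.2723]
tool_rot: [3.132, -0.001, 1.341]
force: [0.4, 0.0, -3.3]
grip_width: 0.049
```

```bash
python3 -c "
from h import *
plan([.612,.1938,.27],46.3)"
```

```text
at [ 0.6247 -0.1297  0.2723] [ 1.795e+02 -1.000e-01  7.680e+01] q7 0.2 t 14.6 F [ 0.4  0.  -3.3] w 0.049
turn 6 x [ 0.0005  0.0002 -0.055 ] | shift 7 x [0.0416 0.0402 0.0004]
```

Request:
move_arm:
  jaw: [255,255,255,255,255,255,255,255,255,255]
  dp:
    - [0,0,0]
    - [0,0,0]
    - [0,0,0]
    - [0,0,0]
    - [0,0,0]
    - [0,0,0]
    - [0.0416,0.0402,0]
    - [0.0416,0.0402,0]
    - [0.0416,0.0402,0]
    - [0.0416,0.0402,0]
  rotation:
    - [0.0005,0,-0.055]
    - [0.0005,0,-0.055]
    - [0.0005,0,-0.055]
    - [0.0005,0,-0.055]
    - [0.0005,0,-0.055]
    - [0.0005,0,-0.055]
    - [0,0,0]
    - [0,0,0]
    - [0,0,0]
    - [0,0,0]

```text
clock: 15.85
position: [0.6157, 0.0573, 0.2667]
tool_rot: [-3.134, -0.002, 2.378]
force: [0.5, -0.5, -2.4]
grip_width: 0.0493
```

Request:
move_arm:
  jaw: [255,255,255,255,255]
  dp:
    - [0.0416,0.0402,0]
    - [0.0416,0.0402,0]
    - [0.0416,0.0402,0]
    - [0,0,0]
    - [0,0,0]
  rotation:
    - [0,0,0]
    - [0,0,0]
    - [0,0,0]
    - [0,0,0]
    - [0,0,0]

```text
clock: 16.48
position: [0.6106, 0.1941, 0.2663]
tool_rot: [-3.134, -0.002, 2.378]
force: [0.4, 0.3, -2.7]
grip_width: 0.0497
```

```bash
python3 -c "
from h import *
plan([.6129,.1931,.12],46.3)
im=grab_frame('wrist');c=calibration('wrist');cv2.imwrite('pics/w5.png',im)
for col in ('red','yellow','blue'):
    for p,a,k in blobs(im,col,400): print(col,p.round(),a,rect(k,c,.0605))
"
```

```text
at [0.6106 0.1941 0.2663] [-1.796e+02 -1.000e-01  1.363e+02] q7 0.57 t 16.475 F [ 0.4  0.3 -2.7] w 0.0497
turn 1 x [-0.0024 -0.0006 -0.0002] | shift 3 x [-0.001   0.0004  0.061 ]
red [318. 299.] 14028.0 (array([700.4, 104.6]), array([154.9, 179.3]), 46.4)
red [321. 206.] 5987.0 (array([611. , 191.8]), array([115.8,  51.9]), 46.1)
blue [ 75. 140.] 1525.0 (array([418.2,  78.4]), array([42.8, 35.4]), 44.9)
blue [370.  64.] 8023.5 (array([552.5, 301.4]), array([111.9,  53.4]), 46.5)
blue [610.  13.] 1452.5 (array([658.3, 475.4]), array([57.3, 25.7]), 49.2)
```

View pics/w5.png

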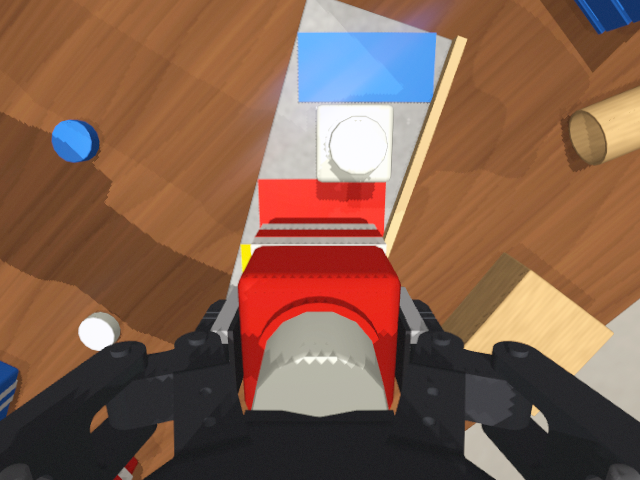

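Request:
move_arm:
  jaw: [255,255,255,255,255,255]
  dp:
    - [-0.003,0.0012,0.03]
    - [0,0,0.05]
    - [0,0,0.05]
    - [0,0,0.035]
    - [0,0,0.017]
    - [0,0,0]
  rotation:
    - [-0.0024,-0.0006,0]
    - [0,0,0]
    - [0,0,0]
    - [0,0,0]
    - [0,0,0]
    - [0,0,0]

```text
clock: 17.27
position: [0.6133, 0.193, 0.121]
tool_rot: [3.141, 0.0, 2.377]
force: [0.5, -0.5, -1.3]
grip_width: 0.0495
```

Request:
move_arm:
  jaw: [255,255,255,255]
  dp:
    - [0,0,0.004]
    - [0,0,0.002]
    - [0,0,0]
    - [0,0,0]
  rotation:
    - [0,0,0]
    - [0,0,0]
    - [0,0,0]
    - [0,0,0]

```text
clock: 17.77
position: [0.6134, 0.1938, 0.1167]
tool_rot: [3.14, 0.0, 2.378]
force: [-0.5, 0.3, -1.8]
grip_width: 0.0497
```

```bash
python3 -c "
from h import *
plan([.6129,.1931,.1128],46.3)"
```

```text
at [0.6134 0.1938 0.1167] [179.9   0.  136.3] q7 0.62 t 17.775 F [-0.5  0.3 -1.8] w 0.0497
turn 1 x [ 0.0005  0.0001 -0.0001] | shift 1 x [-0.0002 -0.0011  0.0048]
```

Request:
move_arm:
  jaw: [255,255,255]
  dp:
    - [0,-0.0011,0.003]
    - [0,0,0.001]
    - [0,0,0]
  rotation:
    - [0,0,0]
    - [0,0,0]
    - [0,0,0]

```text
clock: 18.15
position: [0.6127, 0.1931, 0.1131]
tool_rot: [3.14, 0.0, 2.378]
force: [0.0, -0.0, -1.7]
grip_width: 0.0494
```

Request:
move_arm:
  jaw: [255,255]
  dp:
    - [0,0,0.0012]
    - [0,0,0]
  rotation:
    - [0,0,0]
    - [0,0,0]

```text
clock: 18.4
position: [0.6128, 0.1931, 0.1128]
tool_rot: [3.14, 0.0, 2.378]
force: [-3.8, -1.4, 7.2]
grip_width: 0.0495
```

Contact at 7 N, where expected. I release, back off, and look at both from above.

Request:
move_arm:
  jaw: [0,0,0,0,0,0]
  dp:
    - [0,0,0]
    - [0,0,0]
    - [0,0,0]
    - [0,0,0]
    - [0,0,0]
    - [0,0,0]
  rotation:
    - [0,0,0]
    - [0,0,0]
    - [0,0,0]
    - [0,0,0]
    - [0,0,0]
    - [0,0,0]

```text
clock: 19.15
position: [0.6127, 0.1932, 0.1122]
tool_rot: [3.14, 0.0, 2.378]
force: [0.4, 0.5, -0.4]
grip_width: 0.0855
```

Request:
move_arm:
  jaw: [0,0,0,0,0,0,0,0]
  dp:
    - [0,0,-0.03]
    - [0,0,-0.06]
    - [0,0,-0.06]
    - [0,0,-0.06]
    - [0,0,-0.06]
    - [-0.05,-0.01,0]
    - [-0.05,-0.01,0]
    - [0,0,0]
  rotation:
    - [0,0,0]
    - [0,0,0]
    - [0,0,0]
    - [0,0,0]
    - [0,0,0]
    - [0,0,0]
    - [0,0,0]
    - [0,0,0]

```text
clock: 20.15
position: [0.6603, 0.1226, 0.3281]
tool_rot: [3.141, 0.001, 2.374]
force: [-0.5, -0.3, -0.2]
grip_width: 0.0853
```

```bash
python3 -c "
from h import *
plan([.5,-.27,.25],19.6)
c=calibration('wrist');im=grab_frame('wrist');cv2.imwrite('pics/w6.png',im)
"
```

```text
at [0.6603 0.1226 0.3281] [1.80e+02 1.00e-01 1.36e+02] q7 0.69 t 20.15 F [-0.5 -0.3 -0.2] w 0.0853
turn 3 x [0.0001 0.0001 0.0489] | shift 9 x [-0.0439 -0.0393  0.0108]
```

View pics/w6.png

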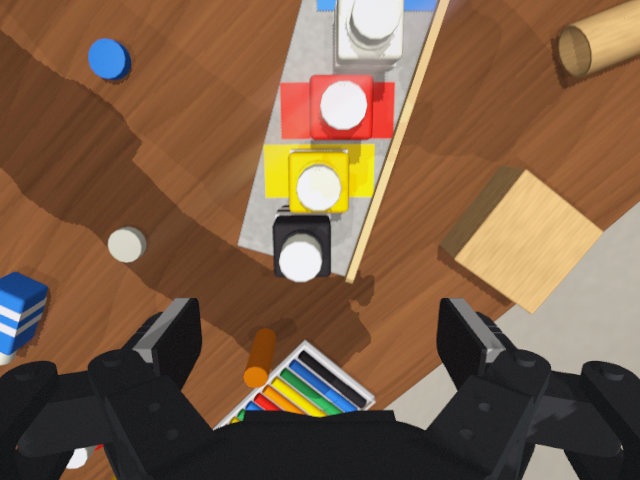

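```bash
python3 -c "
from h import *
c=calibration('wrist');im=cv2.imread('pics/w6.png')
g=cv2.medianBlur(cv2.cvtColor(im,cv2.COLOR_BGR2GRAY),5)
P=[]
cs=cv2.HoughCircles(g,cv2.HOUGH_GRADIENT,1,40,param1=120,param2=18,minRadius=18,maxRadius=28)
for u,v,r in cs[0]:
    if 280<u<400 and v<290: w=ray([[u,v]],c,.175)[0]; P.append(w); print(u,v,r,w.round(4))
s=np.array([.6428,.1396]);d=np.array([-.491,.871])*.062
print('expected Y,R,B,W',s,s+d,s-d,s+2*d)
"
```

```text
299.5 261.5 20.5 [0.6736 0.09  ]
343.5 103.5 22.9 [0.6109 0.1958]
317.5 188.5 21.6 [0.6419 0.1402]
376.5 19.5 27.4 [0.586  0.2501]
expected Y,R,B,W [0.6428 0.1396] [0.612358 0.193602] [0.673242 0.085598] [0.581916 0.247604]
```

```bash
python3 -c "
from h import *
plan([.5,-.27,.26],19.6)"
```

```text
at [0.6596 0.1247 0.3279] [180.    0.  136.1] q7 0.69 t 20.2 F [ 0.1  0.1 -0.4] w 0.0853
turn 3 x [0.0001 0.     0.0492] | shift 9 x [-0.0442 -0.0393  0.0094]
```

Request:
move_arm:
  jaw: [0,0,0,0,0,0,0,0,0,0]
  dp:
    - [0,0,0]
    - [0,0,0]
    - [0,0,0]
    - [-0.0439,-0.0393,0.009]
    - [-0.0439,-0.0393,0.009]
    - [-0.0439,-0.0393,0.009]
    - [-0.0439,-0.0393,0.009]
    - [-0.0439,-0.0393,0.009]
    - [-0.0439,-0.0393,0.009]
    - [-0.0439,-0.0393,0.009]
  rotation:
    - [0,0,0.049]
    - [0,0,0.049]
    - [0,0,0.049]
    - [0,0,0]
    - [0,0,0]
    - [0,0,0]
    - [0,0,0]
    - [0,0,0]
    - [0,0,0]
    - [0,0,0]

```text
clock: 21.45
position: [0.5351, -0.1798, 0.2773]
tool_rot: [3.14, -0.001, 1.918]
force: [0.2, -0.2, 0.6]
grip_width: 0.0855
```

Request:
move_arm:
  jaw: [0,0,0,0]
  dp:
    - [-0.0439,-0.0393,0.009]
    - [-0.0439,-0.0393,0.009]
    - [0,0,0]
    - [0,0,0]
  rotation:
    - [0,0,0]
    - [0,0,0]
    - [0,0,0]
    - [0,0,0]

```text
clock: 21.95
position: [0.5007, -0.266, 0.2629]
tool_rot: [3.14, -0.001, 1.918]
force: [0.5, -0.0, -0.1]
grip_width: 0.0851
```

```bash
python3 -c "
from h import *
plan([.5,-.27,.26],19.6)
c=calibration('wrist');im=grab_frame('wrist');cv2.imwrite('pics/w7.png',im)
for col in('blue','white'):
  for p,a,k in blobs(im,col,250):
    g=ray(p,c,.05)[0]
    if np.hypot(*(g-[.5,-.27]))<.09: print(col,p.round(),a,rect(k,c,.05))
"
```

```text
at [ 0.5007 -0.266   0.2629] [ 1.799e+02 -1.000e-01  1.099e+02] q7 0.98 t 21.95 F [ 0.5 -0.  -0.1] w 0.0851
turn 1 x [ 0.0005 -0.0003  0.0015] | shift 1 x [-0.0044 -0.0025  0.0037]
blue [316. 235.] 1734.5 (array([ 508.6, -294.4]), array([48.6, 34.6]), 19.8)
blue [316. 199.] 602.0 (array([ 497., -261.]), array([50. , 10.1]), 19.8)
blue [316. 167.] 1169.5 (array([ 487.4, -234.4]), array([49.1, 19.4]), 19.8)
white [316. 265.] 678.0 (array([ 518.1, -321. ]), array([30.4, 24. ]), 19.8)
white [316. 211.] 658.5 (array([ 500.6, -271.9]), array([51.1, 11.2]), 19.8)
white [316. 186.] 686.0 (array([ 493. , -249.9]), array([51.4, 11.7]), 19.8)
```

View pics/w7.png

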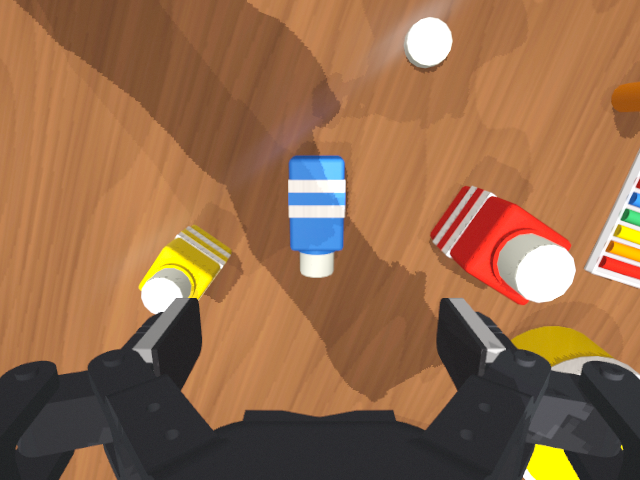

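Request:
move_arm:
  jaw: [0,0,0,0,0]
  dp:
    - [0,0,0]
    - [0,0,0]
    - [0,0,0]
    - [0,0,0]
    - [0,0,0]
  rotation:
    - [0,0.0556,0]
    - [0,0.0556,0]
    - [0,0.0556,0]
    - [0,0,0]
    - [0,0,0]

```text
clock: 22.62
position: [0.5008, -0.2662, 0.2629]
tool_rot: [3.14, -0.523, 1.919]
force: [0.2, 1.0, 0.1]
grip_width: 0.0853
```

```bash
cat >> h.py <<'E'
def go(p,step=.045,R1=None):
    s=bot.observe(); r=R.from_euler('xyz',s['tool_rot']).as_matrix()
    d=r.T@(np.array(p)-s['position'])/.8; m=int(np.ceil(np.linalg.norm(d)*.8/step))
    print('at',s['position'].round(4),'tool z',r[:,2].round(3),'y',r[:,1].round(3),'q',s['qpos'].round(2),'t',s['clock'],'F',s['force'].round(1),'w',round(s['grip_width'],4))
    print('total',d.round(4),'rows',m)
    if R1 is not None: print('turn',(R.from_matrix(r.T@R1).as_rotvec()/np.pi).round(4))
E
python3 -c "
from h import *
a=np.array([.339,-.941,0]); j=np.array([.941,.339,0]); t=np.array([0,0,-.866])-.5*a
R1=np.c_[np.cross(j,t),j,t]
go([.5122-.0022,-.301,.0813-.005],R1=R1); go([.498,-.2638,.0135])"
```

```text
at [ 0.5008 -0.2662  0.2629] tool z [-0.169  0.47  -0.866] y [0.94  0.34  0.001] q [ 0.32  0.69  0.41  1.41 -0.51  1.58  1.18] t 22.625 F [0.2 1.  0.1] w 0.0853
total [-0.1553 -0.0043  0.1796] rows 5
turn [0.0001 0.0002 0.0006]
at [ 0.5008 -0.2662  0.2629] tool z [-0.169  0.47  -0.866] y [0.94  0.34  0.001] q [ 0.32  0.69  0.41  1.41 -0.51  1.58  1.18] t 22.625 F [0.2 1.  0.1] w 0.0853
total [-0.1522 -0.0027  0.272 ] rows 6
```

Request:
move_arm:
  jaw: [0,0,0,0,0,0,0,0]
  dp:
    - [-0.0254,-0.0027,0.0453]
    - [-0.0254,0,0.0453]
    - [-0.0254,0,0.0453]
    - [-0.0254,0,0.0453]
    - [-0.0254,0,0.0453]
    - [-0.0127,0,0.0227]
    - [0,0,0]
    - [0,0,0]
  rotation:
    - [0,0,0]
    - [0,0,0]
    - [0,0,0]
    - [0,0,0]
    - [0,0,0]
    - [0,0,0]
    - [0,0,0]
    - [0,0,0]

```text
clock: 23.62
position: [0.4982, -0.2651, 0.036]
tool_rot: [3.139, -0.523, 1.918]
force: [0.9, -1.3, 0.1]
grip_width: 0.0852
```

```bash
python3 -c "
from h import *
go([.498,-.2638,.0135])"
```

```text
at [ 0.4982 -0.2651  0.036 ] tool z [-0.167  0.47  -0.867] y [0.941 0.339 0.002] q [ 0.36  0.95  0.33  1.54 -0.6   1.22  1.34] t 23.625 F [ 0.9 -1.3  0.1] w 0.0852
total [-0.0126  0.0002  0.0252] rows 1
```

Request:
move_arm:
  jaw: [0,0,255,255,255,255,255,255]
  dp:
    - [-0.012,0,0.024]
    - [0,0,0]
    - [0,0,0]
    - [0,0,0]
    - [0,0,0]
    - [0,0,0]
    - [0,0,0]
    - [0,0,0]
  rotation:
    - [0,0,0]
    - [0,0,0]
    - [0,0,0]
    - [0,0,0]
    - [0,0,0]
    - [0,0,0]
    - [0,0,0]
    - [0,0,0]
  squeeze: 60

```text
clock: 24.62
position: [0.4972, -0.264, 0.0135]
tool_rot: [3.14, -0.524, 1.917]
force: [0.1, -2.7, 5.8]
grip_width: 0.0493
```

```bash
python3 -c "
from h import *
go([.498,-.2638,.18])"
```

```text
at [ 0.4972 -0.264   0.0135] tool z [-0.168  0.471 -0.866] y [0.941 0.339 0.002] q [ 0.37  0.99  0.32  1.54 -0.61  1.19  1.35] t 24.625 F [ 0.1 -2.7  5.8] w 0.0493
total [ 0.104   0.0013 -0.1802] rows 4
```

Request:
move_arm:
  jaw: [255,255,255,255,255,255]
  dp:
    - [0.01,0,-0.0174]
    - [0.024,0,-0.0416]
    - [0.026,0,-0.045]
    - [0.026,0,-0.045]
    - [0.018,0,-0.0312]
    - [0,0,0]
  rotation:
    - [0,0,0]
    - [0,0,0]
    - [0,0,0]
    - [0,0,0]
    - [0,0,0]
    - [0,0,0]

```text
clock: 25.38
position: [0.4975, -0.2644, 0.1822]
tool_rot: [3.137, -0.521, 1.919]
force: [0.2, -0.2, -2.7]
grip_width: 0.0493
```

Request:
move_arm:
  jaw: [255,255,255,255,255,255,255,255,255,255]
  dp:
    - [0,0,0]
    - [0,0,0]
    - [0,0,0]
    - [0,0,0]
    - [0,0,0]
    - [0,0,0]
    - [0,0,0]
    - [0,0,0]
    - [0,0,0]
    - [0,0,0]
  rotation:
    - [0,-0.05,0]
    - [0,-0.05,0]
    - [0,-0.05,0]
    - [0,-0.05,0]
    - [0,-0.05,0]
    - [0,-0.05,0]
    - [0,-0.05,0]
    - [0,-0.05,0]
    - [0,-0.05,0]
    - [0,-0.05,0]

```text
clock: 26.62
position: [0.4896, -0.2671, 0.1821]
tool_rot: [-3.094, 0.781, 1.919]
force: [-0.8, -0.1, -0.6]
grip_width: 0.0494
```

```bash
python3 -c "
from h import *
a=np.array([.339,-.941,0]); j=np.array([.941,.339,0]); t=np.array([0,0,-.5])+.866*a
go([.5,-.26,.1],R1=np.c_[np.cross(j,t),j,t])
cv2.imwrite('pics/s1.png',grab_frame('scene')[60:420,40:560])"
```

```text
at [ 0.4896 -0.2671  0.1821] tool z [ 0.195 -0.677 -0.709] y [ 0.95   0.309 -0.034] q [-0.75  0.78  1.04  2.25  0.55  0.16 -0.18] t 26.625 F [-0.8 -0.1 -0.6] w 0.0494
total [0.075  0.0186 0.0693] rows 2
turn [-0.0145 -0.0847  0.0024]
```

View pics/s1.png

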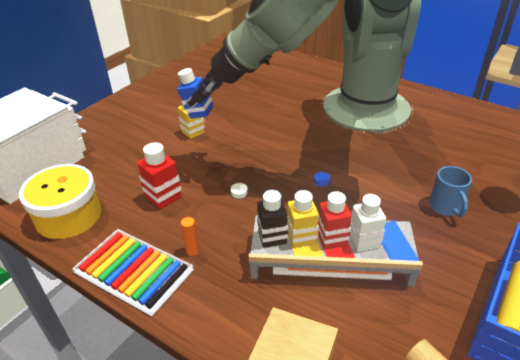

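Request:
move_arm:
  jaw: [255,255,255,255,255,255]
  dp:
    - [0,0,0]
    - [0,0,0]
    - [0,0,0]
    - [0,0,0]
    - [0,0,0]
    - [0,0,0]
  rotation:
    - [-0.0352,0.0017,0.0354]
    - [-0.0352,0.0017,0.0354]
    - [-0.0352,0.0017,0.0354]
    - [-0.0352,0.0017,0.0354]
    - [-0.0352,0.0017,0.0354]
    - [0,0,0]

```text
clock: 27.42
position: [0.4616, -0.2875, 0.1813]
tool_rot: [2.946, 0.788, 1.683]
force: [0.9, -0.1, -2.6]
grip_width: 0.0492
```

```bash
cat >> h.py <<'E'
def tilt(az,deg,p=(.49,-.26,.18)):
    z=np.radians(az); a=np.array([np.cos(z),np.sin(z),0]); j=np.array([-a[1],a[0],0]); d=np.radians(deg)
    t=np.array([0,0,-np.cos(d)])+np.sin(d)*a
    go(p,R1=np.c_[np.cross(j,t),j,t])
E
python3 -c "
from h import *
tilt(-119,60)"
```

```text
at [ 0.4616 -0.2875  0.1813] tool z [ 0.271 -0.669 -0.692] y [0.959 0.247 0.137] q [-0.59  0.62  0.83  2.37  1.77  0.28 -1.48] t 27.425 F [ 0.9 -0.1 -2.6] w 0.0492
total [ 0.0225  0.0422 -0.0122] rows 1
turn [ 0.2179 -0.092   0.1126]
```

Request:
move_arm:
  jaw: [255,255,255,255,255,255,255]
  dp:
    - [0,0,0]
    - [0,0,0]
    - [0,0,0]
    - [0,0,0]
    - [0,0,0]
    - [0,0,0]
    - [0,0,0]
  rotation:
    - [0.0363,-0.0153,0.0188]
    - [0.0363,-0.0153,0.0188]
    - [0.0363,-0.0153,0.0188]
    - [0.0363,-0.0153,0.0188]
    - [0.0363,-0.0153,0.0188]
    - [0.0363,-0.0153,0.0188]
    - [0,0,0]

```text
clock: 28.3
position: [0.4619, -0.2932, 0.1825]
tool_rot: [3.123, 1.007, 1.193]
force: [0.2, 0.1, -1.4]
grip_width: 0.0494
```

```bash
python3 -c "
from h import *
tilt(-119,60)"
```

```text
at [ 0.4619 -0.2932  0.1825] tool z [-0.295 -0.792 -0.534] y [ 0.935 -0.355  0.01 ] q [-0.5   0.85  0.67  1.93  0.59  0.92 -0.76] t 28.3 F [ 0.2  0.1 -1.4] w 0.0494
total [ 0.0301  0.0181 -0.0415] rows 1
turn [ 0.0407 -0.013   0.021 ]
```

Request:
move_arm:
  jaw: [255,255,255,255]
  dp:
    - [0,0,0]
    - [0,0,0]
    - [0,0,0]
    - [0,0,0]
  rotation:
    - [0.0204,-0.0065,0.0105]
    - [0.0204,-0.0065,0.0105]
    - [0,0,0]
    - [0,0,0]

```text
clock: 28.8
position: [0.4606, -0.2942, 0.1843]
tool_rot: [3.133, 1.049, 1.059]
force: [0.3, 0.4, -1.1]
grip_width: 0.0492
```

```bash
python3 -c "
from h import *
tilt(-119,60,(.49,-.25,.06))"
```

```text
at [ 0.4606 -0.2942  0.1843] tool z [-0.417 -0.76  -0.499] y [ 0.875 -0.483  0.004] q [-0.45  0.91  0.66  1.82  0.5   1.07 -0.75] t 28.8 F [ 0.3  0.4 -1.1] w 0.0492
total [0.1677 0.0049 0.0201] rows 4
turn [ 0.0011  0.0005 -0.0008]
```

Request:
move_arm:
  jaw: [255,255,255,255,255,255]
  dp:
    - [0.042,0.0012,0.005]
    - [0.042,0.0012,0.005]
    - [0.042,0.0012,0.005]
    - [0.042,0.0012,0.005]
    - [0,0,0]
    - [0,0,0]
  rotation:
    - [0.0011,0.0005,-0.0008]
    - [0,0,0]
    - [0,0,0]
    - [0,0,0]
    - [0,0,0]
    - [0,0,0]

```text
clock: 29.55
position: [0.4903, -0.2509, 0.0616]
tool_rot: [3.137, 1.049, 1.058]
force: [-0.7, -0.2, -0.7]
grip_width: 0.0494
```

```bash
python3 -c "
from h import *
tilt(-119,60,(.49,-.25,.042))
cv2.imwrite('pics/s2.png',cv2.resize(grab_frame('scene')[100:280,150:390],None,fx=3,fy=3))"
```

```text
at [ 0.4903 -0.2509  0.0616] tool z [-0.421 -0.758 -0.498] y [ 0.874 -0.487  0.003] q [-0.45  1.12  0.57  1.72  0.41  1.04 -0.86] t 29.55 F [-0.7 -0.2 -0.7] w 0.0494
total [ 0.0216 -0.0009  0.0115] rows 1
turn [-0.0001  0.0006 -0.001 ]
```

View pics/s2.png

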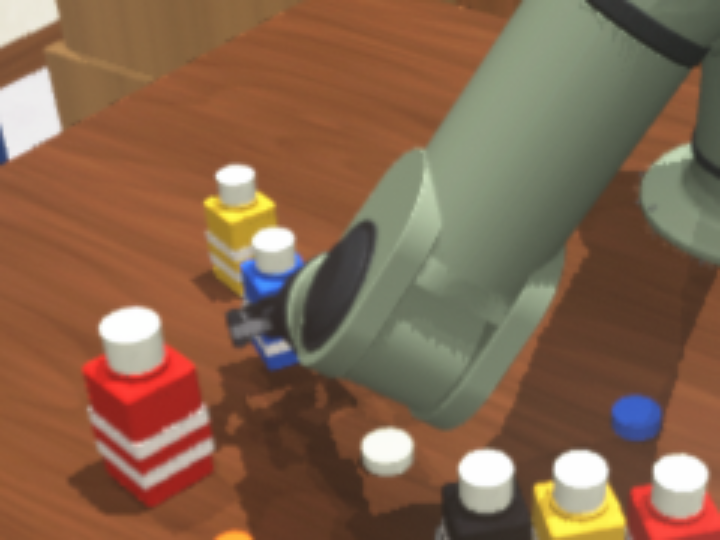

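Request:
move_arm:
  jaw: [255,255,255,255,255]
  dp:
    - [0.01,0,0.0055]
    - [0.007,0,0.0038]
    - [0.003,0,0.0016]
    - [0,0,0]
    - [0,0,0]
  rotation:
    - [0,0,0]
    - [0,0,0]
    - [0,0,0]
    - [0,0,0]
    - [0,0,0]

```text
clock: 30.22
position: [0.4908, -0.25, 0.0421]
tool_rot: [3.137, 1.049, 1.059]
force: [-0.8, 1.1, -1.6]
grip_width: 0.0495
```

Request:
move_arm:
  jaw: [255,255]
  dp:
    - [0.0022,0,0.0012]
    - [0,0,0]
  rotation:
    - [0,0,0]
    - [0,0,0]

```text
clock: 30.48
position: [0.4908, -0.2499, 0.0398]
tool_rot: [3.137, 1.049, 1.059]
force: [-0.7, 0.6, -1.7]
grip_width: 0.0491
```

Request:
move_arm:
  jaw: [255,255]
  dp:
    - [0.0013,0,0.0007]
    - [0,0,0]
  rotation:
    - [0,0,0]
    - [0,0,0]

```text
clock: 30.72
position: [0.4908, -0.25, 0.0397]
tool_rot: [3.137, 1.051, 1.058]
force: [0.2, 5.3, 11.1]
grip_width: 0.0492
```

Request:
move_arm:
  jaw: [255,255]
  dp:
    - [0.0013,0,0.0007]
    - [0,0,0]
  rotation:
    - [0,0,0]
    - [0,0,0]

```text
clock: 30.98
position: [0.4908, -0.25, 0.0397]
tool_rot: [3.136, 1.052, 1.057]
force: [-1.4, 11.5, 25.8]
grip_width: 0.0494
```

Request:
move_arm:
  jaw: [255,0,0,0,0,0]
  dp:
    - [-0.0015,0,-0.0008]
    - [0,0,0]
    - [0,0,0]
    - [0,0,0]
    - [0,0,0]
    - [0,0,0]
  rotation:
    - [0,0,0]
    - [0,0,0]
    - [0,0,0]
    - [0,0,0]
    - [0,0,0]
    - [0,0,0]

```text
clock: 31.72
position: [0.4908, -0.2499, 0.0389]
tool_rot: [3.138, 1.049, 1.059]
force: [0.5, -0.4, -0.3]
grip_width: 0.085
```

Request:
move_arm:
  jaw: [0,0,0,0,0,0,0,0]
  dp:
    - [0,0,-0.03]
    - [0,0,-0.06]
    - [0,0,-0.06]
    - [-0.03,0,-0.04]
    - [-0.05,0,-0.03]
    - [-0.05,0,-0.03]
    - [-0.05,0,-0.03]
    - [0,0,0]
  rotation:
    - [0,0,0]
    - [0,0,0]
    - [0,0,0]
    - [0,0,0]
    - [0,0,0]
    - [0,0,0]
    - [0,0,0]
    - [0,0,0]

```text
clock: 32.72
position: [0.5506, -0.1429, 0.2781]
tool_rot: [3.13, 1.046, 1.052]
force: [0.2, 0.4, -0.0]
grip_width: 0.0856
```

```bash
python3 -c "
from h import *
tilt(-119,0,(.49,-.25,.27))
im=grab_frame('top');c=calibration('top');cv2.imwrite('pics/top2.png',im)
for p,a,k in blobs(im,'white'):
    g=ray(p,c,.115)[0]
    if np.hypot(*(g-[.49,-.25]))<.08: print('cap',p.round(),a,rect(k,c,.115))
for p,a,k in blobs(im,'blue'):
    g=ray(p,c,.086)[0]
    if np.hypot(*(g-[.49,-.25]))<.08: print('blue',p.round(),a,rect(k,c,.086))
"
```

```text
at [ 0.5506 -0.1429  0.2781] tool z [-0.419 -0.757 -0.501] y [ 0.873 -0.487  0.006] q [-0.59  0.86  0.61  1.51  0.41  1.5  -0.68] t 32.725 F [ 0.2  0.4 -0. ] w 0.0856
total [-0.0682 -0.0011  0.1382] rows 3
turn [ 0.0013  0.333  -0.0016]
cap [439. 262.] 235.0 (array([ 495.5, -239.4]), array([31.8, 32.9]), 69.3)
blue [431. 266.] 359.5 (array([ 494.5, -236.6]), array([53.1, 53.7]), 60.5)
```

Request:
move_arm:
  jaw: [0,0,0,0,0,0,0,0]
  dp:
    - [0,0,0]
    - [0,0,0]
    - [0,0,0]
    - [0,0,0]
    - [0,0,0]
    - [0,0,0]
    - [0,0,0]
    - [0,0,0]
  rotation:
    - [0,0.0555,0]
    - [0,0.0555,0]
    - [0,0.0555,0]
    - [0,0.0555,0]
    - [0,0.0555,0]
    - [0,0.0555,0]
    - [0,0,0]
    - [0,0,0]

```text
clock: 33.78
position: [0.5498, -0.1424, 0.2745]
tool_rot: [3.141, 0.004, 1.062]
force: [0.2, 0.4, 0.2]
grip_width: 0.0849
```

```bash
python3 -c "
from h import *
plan([.495,-.239,.26],-29)"
```

```text
at [ 0.5498 -0.1424  0.2745] [180.    0.3  60.9] q7 -0.21 t 33.775 F [0.2 0.4 0.2] w 0.0849
turn 1 x [ 0.0002  0.0014 -0.0007] | shift 3 x [-0.0463 -0.0004  0.006 ]
```

Request:
move_arm:
  jaw: [0,0,0,0,0]
  dp:
    - [-0.0463,0,0.006]
    - [-0.0463,0,0.006]
    - [-0.0463,0,0.006]
    - [0,0,0]
    - [0,0,0]
  rotation:
    - [0,0.0014,0]
    - [0,0,0]
    - [0,0,0]
    - [0,0,0]
    - [0,0,0]

```text
clock: 34.4
position: [0.4967, -0.2383, 0.2603]
tool_rot: [3.141, -0.001, 1.065]
force: [-0.8, 1.0, 0.2]
grip_width: 0.0856
```

```bash
python3 -c "
from h import *
look('w8','blue',.086,.115,[.495,-.239])
plan([.495,-.239,.05],-29)"
```

```text
blue [322. 205.] 1595.0 (array([ 497.7, -238.3]), array([50.7, 48.8]), 60.9)
cap [319. 221.] 1624.5 (array([ 497.4, -238.9]), array([35.9, 33.6]), 60.9)
at [ 0.4968 -0.2382  0.2605] [ 1.799e+02 -1.000e-01  6.100e+01] q7 0.01 t 34.45 F [-0.   0.1  0.7] w 0.0855
turn 1 x [ 0.0004 -0.0003  0.0001] | shift 5 x [-0.0004 -0.0003  0.0526]
```

Request:
move_arm:
  jaw: [0,0,0,0,0,0,0]
  dp:
    - [0,0.001,0]
    - [0,0,0.05]
    - [0,0,0.06]
    - [0,0,0.06]
    - [0,0,0.057]
    - [0,0,0.034]
    - [0,0,0]
  rotation:
    - [0,0,0]
    - [0,0,0]
    - [0,0,0]
    - [0,0,0]
    - [0,0,0]
    - [0,0,0]
    - [0,0,0]

```text
clock: 35.33
position: [0.4965, -0.2392, 0.0507]
tool_rot: [-3.14, -0.001, 1.063]
force: [0.4, -0.1, 0.7]
grip_width: 0.0853
```

```bash
python3 -c "
from h import *
plan([.4975,-.2386,.05],-29.1)"
```

```text
at [ 0.4965 -0.2392  0.0507] [-179.9   -0.    60.9] q7 0.13 t 35.325 F [ 0.4 -0.1  0.7] w 0.0853
turn 1 x [-0.0004 -0.0003  0.0001] | shift 1 x [0.0013 0.0008 0.0008]
```

Request:
move_arm:
  jaw: [0,255,255,255,255,255,255]
  dp:
    - [0.0013,0.0008,0]
    - [0,0,0]
    - [0,0,0]
    - [0,0,0]
    - [0,0,0]
    - [0,0,0]
    - [0,0,0]
  rotation:
    - [0,0,0]
    - [0,0,0]
    - [0,0,0]
    - [0,0,0]
    - [0,0,0]
    - [0,0,0]
    - [0,0,0]
  squeeze: 40

```text
clock: 36.2
position: [0.4986, -0.2395, 0.0531]
tool_rot: [3.138, -0.002, 1.063]
force: [-1.3, 2.0, 10.2]
grip_width: 0.0495
```

Request:
move_arm:
  jaw: [255,255,255,255,255,255,255]
  dp:
    - [0,0,-0.02]
    - [0,0,-0.05]
    - [0,0,-0.07]
    - [0,0,-0.07]
    - [0,0,-0.07]
    - [0,0,-0.03]
    - [0,0,0]
  rotation:
    - [0,0,0]
    - [0,0,0]
    - [0,0,0]
    - [0,0,0]
    - [0,0,0]
    - [0,0,0]
    - [0,0,0]

```text
clock: 37.08
position: [0.4979, -0.2398, 0.3027]
tool_rot: [3.136, -0.002, 1.062]
force: [0.6, -0.5, -2.2]
grip_width: 0.0496
```

```bash
python3 -c "
from h import *
plan([.5515,.3015,.29],46.3)"
```

```text
at [ 0.4979 -0.2398  0.3027] [ 1.797e+02 -1.000e-01  6.090e+01] q7 -0.01 t 37.075 F [ 0.6 -0.5 -2.2] w 0.0496
turn 8 x [ 0.0003  0.0001 -0.0524] | shift 11 x [0.0381 0.0487 0.0014]
```

Request:
move_arm:
  jaw: [255,255,255,255,255,255,255,255,255,255]
  dp:
    - [0,0,0]
    - [0,0,0]
    - [0,0,0]
    - [0,0,0]
    - [0,0,0]
    - [0,0,0]
    - [0,0,0]
    - [0,0,0]
    - [0.0381,0.0487,0]
    - [0.0381,0.0487,0]
  rotation:
    - [0.0003,0,-0.0524]
    - [0.0003,0,-0.0524]
    - [0.0003,0,-0.0524]
    - [0.0003,0,-0.0524]
    - [0.0003,0,-0.0524]
    - [0.0003,0,-0.0524]
    - [0.0003,0,-0.0524]
    - [0.0003,0,-0.0524]
    - [0,0,0]
    - [0,0,0]

```text
clock: 38.33
position: [0.5065, -0.1401, 0.2992]
tool_rot: [-3.137, -0.004, 2.378]
force: [1.7, 0.8, -2.3]
grip_width: 0.0498
```

Request:
move_arm:
  jaw: [255,255,255,255,255,255,255,255,255,255]
  dp:
    - [0.0381,0.0487,0]
    - [0.0381,0.0487,0]
    - [0.0381,0.0487,0]
    - [0.0381,0.0487,0]
    - [0.0381,0.0487,0]
    - [0.0381,0.0487,0]
    - [0.0381,0.0487,0]
    - [0.0381,0.0487,0]
    - [0,0,0]
    - [0,0,0]
  rotation:
    - [0,0,0]
    - [0,0,0]
    - [0,0,0]
    - [0,0,0]
    - [0,0,0]
    - [0,0,0]
    - [0,0,0]
    - [0,0,0]
    - [0,0,0]
    - [0,0,0]

```text
clock: 39.58
position: [0.5458, 0.252, 0.2987]
tool_rot: [-3.136, -0.003, 2.379]
force: [0.2, -1.3, -1.4]
grip_width: 0.0492
```

```bash
python3 -c "
from h import *
plan([.5517,.3016,.29],46.3)"
```

```text
at [0.5458 0.252  0.2987] [-179.7   -0.2  136.3] q7 0.26 t 39.575 F [ 0.2 -1.3 -1.4] w 0.0492
turn 1 x [-0.0017 -0.0008  0.0001] | shift 2 x [0.0187 0.025  0.0054]
```

Request:
move_arm:
  jaw: [255,255,255,255]
  dp:
    - [0.0187,0.025,0.0054]
    - [0.0187,0.025,0.0054]
    - [0,0,0]
    - [0,0,0]
  rotation:
    - [-0.0017,-0.0008,0]
    - [0,0,0]
    - [0,0,0]
    - [0,0,0]

```text
clock: 40.08
position: [0.552, 0.3024, 0.2906]
tool_rot: [3.141, 0.0, 2.38]
force: [0.5, -0.7, -1.6]
grip_width: 0.0494
```

```bash
python3 -c "
from h import *
plan([.5517,.3016,.121],46.3)"
```

```text
at [0.552  0.3024 0.2906] [179.9   0.  136.3] q7 0.19 t 40.075 F [ 0.5 -0.7 -1.6] w 0.0494
turn 1 x [0.0003 0.     0.0003] | shift 4 x [-0.0001 -0.0002  0.053 ]
```

Request:
move_arm:
  jaw: [255,255,255,255,255,255,255,255]
  dp:
    - [-0.0005,-0.001,0.03]
    - [0,0,0.05]
    - [0,0,0.055]
    - [0,0,0.045]
    - [0,0,0.022]
    - [0,0,0.01]
    - [0,0,0]
    - [0,0,0]
  rotation:
    - [0,0,0]
    - [0,0,0]
    - [0,0,0]
    - [0,0,0]
    - [0,0,0]
    - [0,0,0]
    - [0,0,0]
    - [0,0,0]

```text
clock: 41.08
position: [0.5525, 0.302, 0.1225]
tool_rot: [3.138, 0.0, 2.379]
force: [-0.8, -0.5, -0.9]
grip_width: 0.0494
```

```bash
python3 -c "
from h import *
plan([.5517,.3016,.1132],46.3)"
```

```text
at [0.5525 0.302  0.1225] [179.8   0.  136.3] q7 0.17 t 41.075 F [-0.8 -0.5 -0.9] w 0.0494
turn 1 x [0.001  0.0001 0.0002] | shift 1 x [ 0.0004 -0.0011  0.0116]
```

Request:
move_arm:
  jaw: [255,255,255,255,255]
  dp:
    - [0.0004,-0.0011,0.005]
    - [0,0,0.003]
    - [0,0,0.002]
    - [0,0,0.001]
    - [0,0,0]
  rotation:
    - [0.001,0,0]
    - [0,0,0]
    - [0,0,0]
    - [0,0,0]
    - [0,0,0]

```text
clock: 41.7
position: [0.5511, 0.3012, 0.1132]
tool_rot: [-3.14, -0.0, 2.379]
force: [-3.9, -3.0, 12.1]
grip_width: 0.0495
```

Request:
move_arm:
  jaw: [255,255]
  dp:
    - [0,0,0.0012]
    - [0,0,0]
  rotation:
    - [0,0,0]
    - [0,0,0]

```text
clock: 41.95
position: [0.5512, 0.3012, 0.1132]
tool_rot: [-3.141, 0.0, 2.379]
force: [-9.8, -6.5, 27.0]
grip_width: 0.0492
```

In contact at the expected height. I ease off, release, withdraw well clear and check from above.

Request:
move_arm:
  jaw: [255,0,0,0,0,0]
  dp:
    - [0,0,-0.002]
    - [0,0,0]
    - [0,0,0]
    - [0,0,0]
    - [0,0,0]
    - [0,0,0]
  rotation:
    - [0,0,0]
    - [0,0,0]
    - [0,0,0]
    - [0,0,0]
    - [0,0,0]
    - [0,0,0]

```text
clock: 42.7
position: [0.5511, 0.3013, 0.1131]
tool_rot: [-3.14, -0.0, 2.379]
force: [-0.3, 0.3, -0.6]
grip_width: 0.0856
```

Request:
move_arm:
  jaw: [0,0,0,0,0,0,0,0,0,0]
  dp:
    - [0,0,-0.03]
    - [0,0,-0.06]
    - [0,0,-0.06]
    - [0,0,-0.06]
    - [0,0,-0.04]
    - [-0.05,-0.01,0]
    - [-0.05,-0.01,0]
    - [-0.05,-0.01,0]
    - [0,0,0]
    - [0,0,0]
  rotation:
    - [0,0,0]
    - [0,0,0]
    - [0,0,0]
    - [0,0,0]
    - [0,0,0]
    - [0,0,0]
    - [0,0,0]
    - [0,0,0]
    - [0,0,0]
    - [0,0,0]

```text
clock: 43.95
position: [0.6212, 0.2019, 0.313]
tool_rot: [-3.14, -0.001, 2.38]
force: [-0.1, 0.7, 0.1]
grip_width: 0.0853
```

```bash
python3 -c "
from h import *
plan([.62,.18,.3],46.3)
c=calibration('wrist');im=grab_frame('wrist');g=cv2.medianBlur(cv2.cvtColor(im,cv2.COLOR_BGR2GRAY),5)
cs=cv2.HoughCircles(g,cv2.HOUGH_GRADIENT,1,40,param1=120,param2=18,minRadius=18,maxRadius=30)
s=np.array([.6428,.1396]);d=np.array([-.491,.871])*.062
for n,k in(('black',-1),('yellow',0),('red',1),('white',2),('blue',3)):
    e=s+k*d; P=[ray([q[:2]],c,.175)[0] for q in cs[0]]; P=[p for p in P if np.hypot(*(p-e))<.02]
    print(n,'want',e.round(4),'cap',[p.round(4) for p in P])
for z,col in((.146,'red'),(.146,'blue'),(.146,'yellow')):
    for p,a,k in blobs(im,col,900): print(col,p.round(),a,rect(k,c,z))
top=grab_frame('top')
o=np.zeros((480,800,3),np.uint8); o[:, :520]=im[:,100:620]; t=top[110:290,100:320]; o[:229,520:]=cv2.resize(t,(280,229)); cv2.imwrite('pics/w9.png',o)"
```

```text
at [0.6212 0.2019 0.313 ] [-179.9   -0.   136.4] q7 0.39 t 43.95 F [-0.1  0.7  0.1] w 0.0853
turn 1 x [-0.0005 -0.0002  0.0003] | shift 1 x [-0.0178 -0.0208  0.0163]
black want [0.6732 0.0856] cap [array([0.6733, 0.0897])]
yellow want [0.6428 0.1396] cap [array([0.6397, 0.1431])]
red want [0.6124 0.1936] cap [array([0.6126, 0.192 ])]
white want [0.5819 0.2476] cap []
blue want [0.5515 0.3016] cap [array([0.5505, 0.2994])]
red [ 88. 466.] 1269.0 (array([ 639. , -145.8]), array([61.9, 43.5]), 49.8)
red [308. 197.] 5105.5 (array([610.7, 198.6]), array([87.8, 59.8]), 46.3)
blue [ 86. 137.] 1217.5 (array([450.5, 113.9]), array([33.4, 28.1]), 45.1)
blue [389.  80.] 1396.0 (array([574. , 308.2]), array([37.3, 40.6]), 46.6)
blue [309.  49.] 1299.5 (array([526.9, 286.1]), array([59.3, 23.6]), 76.5)
blue [580.  14.] 2573.0 (array([647.9, 443.7]), array([86.6, 27. ]), 49.1)
yellow [330. 258.] 1064.0 (array([649.7, 185.2]), array([25. , 41.9]), 47.3)
yellow [273. 263.] 3060.0 (array([630.1, 142.1]), array([62.1, 73.2]), 46.5)
```

View pics/w9.png

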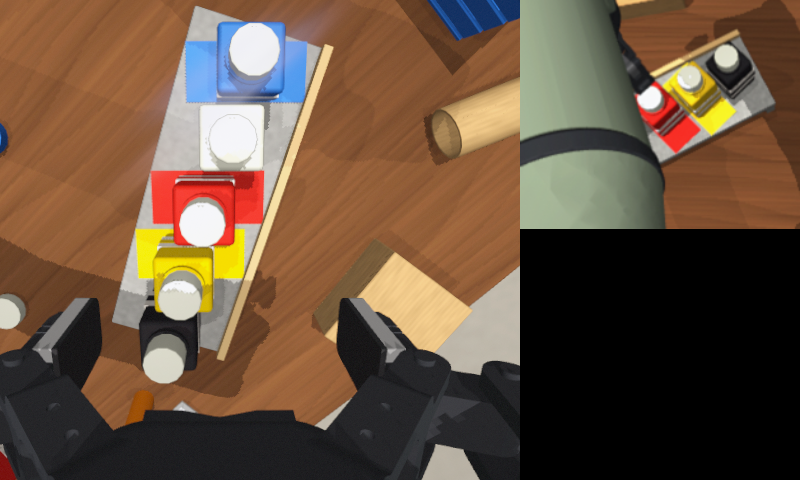

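The row looks square and in line. I'll move the arm clear and make one unobstructed measurement with the top camera.

Request:
move_arm:
  jaw: [0,0,0,0,0,0,0,0]
  dp:
    - [-0.05,-0.03,0]
    - [-0.05,-0.03,0]
    - [-0.05,-0.03,0]
    - [-0.05,-0.03,0]
    - [-0.05,-0.03,0]
    - [-0.05,-0.03,0]
    - [-0.05,-0.03,0]
    - [0,0,0]
  rotation:
    - [0,0,0]
    - [0,0,0]
    - [0,0,0]
    - [0,0,0]
    - [0,0,0]
    - [0,0,0]
    - [0,0,0]
    - [0,0,0]

```text
clock: 45.05
position: [0.7081, -0.1169, 0.3129]
tool_rot: [-3.139, 0.001, 2.376]
force: [-0.1, 1.1, 0.1]
grip_width: 0.0855
```

```bash
python3 -c "
from h import *
im=grab_frame('top');c=calibration('top');cv2.imwrite('pics/top3.png',im)
b=cv2.resize(im[110:290,100:320],None,fx=4,fy=4,interpolation=cv2.INTER_CUBIC)
g=cv2.GaussianBlur(cv2.cvtColor(b,cv2.COLOR_BGR2GRAY),(5,5),0)
cs=cv2.HoughCircles(g,cv2.HOUGH_GRADIENT,1,60,param1=100,param2=15,minRadius=36,maxRadius=48)[0]
s=np.array([.6428,.1396]);d=np.array([-.491,.871])*.062
P=[ray([(q[:2]+.5)/4-.5+[100,110]],c,.175)[0] for q in cs]
for n,k in(('black',-1),('yellow',0),('red',1),('white',2),('blue',3)):
    e=s+k*d; print(n,'want',e.round(4),[((p-e)*1000).round(1) for p in P if np.hypot(*(p-e))<.02])
o=bot.observe();print(o['clock'],o['position'])
cv2.imwrite('pics/c3.png',b[:600,:800])"
```

```text
black want [0.6732 0.0856] [array([0.3, 2.1])]
yellow want [0.6428 0.1396] [array([-0.2, -1.9])]
red want [0.6124 0.1936] [array([ 0.4, -1.3])]
white want [0.5819 0.2476] [array([2.1, 2.1])]
blue want [0.5515 0.3016] [array([-0.5, -1.6])]
45.1 [ 0.70813575 -0.11420718  0.31302757]
```

```bash
python3 -c "
from workcell import workorder
print(workorder.job_done())"
```

```text
the job is handed in; nothing more can be done
None
```

The red, yellow and blue bottles are upright on the pads of their own colours. The job was handed in at about 45 s with the gripper open and clear of everything. I stood the blue bottle up on the table and let go of it before taking it again and shelving it. Each bottle was lowered onto the shelf until light contact (up to about 27 N at the wrist) before release.

**Last top-camera check:** the caps of the red, yellow and blue bottles lie within 2 mm of their pad centres.

**What disagreed or is uncertain:**
- **Orientation:** the pads and the white and black bottles are all turned about 17° from the board's edges. I set the three bottles square to the pads and in line with those two neighbours, not to the board edges. If "square to the shelf" means the board's edges, they are about 17° off.
- **Spacing:** in the same check the white and black caps read 2–3 mm to the other side, so the spacing is even to about 4 mm at worst. An oblique wrist view gave up to 5 mm for yellow. I put that down to measurement noise, because the untouched black bottle read 4 mm off in the same view.
- **Not checked:** the last enlarged picture could not be viewed because the limit of 12 was reached. I checked the other objects only by eye in the pictures seen and did not measure them at the end. The ones in those pictures looked undisturbed.

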